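# Clamp a timber offcut under a cam-lock handle

## Task

Lay the loose timber offcut flat in the nest of the blue clamping fixture. Then swing the red clamp handle round over it by pushing its black knob with a light hand, never with more than 20 N and without gripping it: it rides up its cam, and must end down in the low notch past the crest with its foot pressing on the timber, released. Leave the two jars where they are.

Things in the scene. Friction and masses are not known exactly. Their poses are not given: they have to be found in the camera images.
- timber_mid (a point): Centre (half-way up) of the loose brown timber offcut, 40 x 170 x 20 mm (x, y, z of its own frame: y runs along its length, z up), about 0.07 kg, lying flat on the table at the start; the only loose timber. Take it across its 40 mm width at the middle of its length.
- timber: The same timber offcut; origin at the centre of its underside, y along its length.
- nest (a point): Where the seated timber's centre belongs, 22 mm above the table (it lies on the 12 mm base plate); y axis along the nest, either way round will do. Steel lugs 7 to 10 mm above the plate bound it: pairs 47 to 77 mm from the centre along y, 2.5 mm clear of the long sides and bevelled inwards, and a stop 2.5 mm beyond each end. No lugs at the middle: room for fingers.
- fixture: Blue steel base plate, 185 x 204 x 12 mm, bolted to the table; its origin lies on the table at the axis of the upright steel post (top 99 mm above the table) on which the handle turns. The nest's centre lies 78 mm from the post, along the fixture's -x. z up.
- handle: Red clamp handle with a dark 40 mm hub on the post: a flat arm 20 mm wide (top 65 mm above the table when parked) reaching from the post along its own +y, foot below it, knob on it. It turns about the post and slides up it, 22 mm at most. A spring and its weight (7 to 13 N together) hold a steel shoe, opposite to the arm, down on a brass cam ring round the post.
- post (a point): Top of the post. Cam: as the handle turns it runs level, climbs 8 mm up a ramp of about 27 degrees (pushing at the knob takes 2 to 12 N), passes a short crest, then drops 15 mm into the low notch, onto the timber. A rigid wall at the notch's far side stops it; pushing on there soon passes 20 N. A firm grip on the knob would keep it from rising.
- foot (a point): Underside of the handle's round foot (20 mm, black), 75 mm from the post axis under the arm. Parked it is 39 mm above the table, 7 mm above the top of the seated timber; in the notch it rests on the timber (32 mm) and holds the shoe about 2 mm off the notch's floor.
- knob (a point): Point on the axis of the handle's black upright knob, a cylinder 22 mm in diameter, 120 mm from the post axis. The knob reaches from 25 mm below this point (the arm's top) to 28 mm above it. The point is 90 mm above the table while parked, 98 mm at the crest and about 83 mm when the handle is down in the notch on the timber.
- handle_turn (a joint): Turn of the handle, rad: 0 = arm along the fixture's +y, growing counter-clockwise from above, pi/2 = arm along its -x, across the nest. Starts at 0 to 0.12. The notch's place differs from start to start and is not measured: the crest ends anywhere between 0.9 and 1.9, the wall stops the handle about 0.2 past that. Go by the force and the drop of the knob.
- jar: Bystander: small closed glass jar of parts, 60 mm across, 89 mm tall; origin at the centre of its underside. Not to be disturbed.
- red_jar: Bystander: jar of screws with a red lid, 68 mm across, 99 mm tall; origin at the centre of its underside. Not to be disturbed.
Not all that is in view belongs to the job. Of the things that look like the timber, take the one that is farthest to the robot's right at the start.

How it is judged:
By the outcome, as a careful person would: the job done as asked, in the order asked, and still so for the second after the job is handed in, with the robot touching nothing.
It also fails if it takes over 69 s, if anything falls off the work surface, if the arm or the gripper's body presses on something with over 40 N, if the wrist force passes 120 N, or if a joint passes its speed limit or range.

## Robot

A 6-joint arm with a two-finger parallel gripper is mounted at the origin on the work surface; the furniture and walls round the work are solid. World frame = base frame: x ahead of the robot, y to its left, z up, the work surface at z = 0. Lengths are in mm, angles in rad, forces in N, time in s.
With the tool pointing down it reaches from about 325 to 900 mm from the base axis. Payload 6.1 kg.
Tool frame: the origin (TCP) lies midway between the tips of the shut fingers; the grasp point (between the pads) lies 19 mm behind it (ctrl.pinch_z is the distance from the TCP to the grasp point, in mm); z points along the fingers, y is the direction in which the jaws open and shut (so a half turn about z gives the same grasp; the last joint's range is limited). The gripper opens to 85 mm and grips with 20 to 120 N. Pads are 22 mm wide; open, the fingers measure 114 mm over their backs; the gripper's body (76 mm by 85 mm) begins 54 mm behind the grasp point. The pads swing forward as they close: fully open they stand 13 mm farther back than shut.
Start: joints at [1.128, 0.22, 1.526, -0, 1.395, -0.126], TCP at [194.703, 593.891, 231.3] pointing down, gripper open.
Joint ranges: [-2.98, 2.98], [-0.91, 2.08], [0.09, 2.57], [-1.24, 4.39], [0.2, 2.65], [-2.68, 2.68]. Speed limits (rad/s): [2.57, 2.57, 3.01, 3.14, 3.14, 3.14].

## Interface

Orientations are given as a rotation vector (axis times angle).
In Python, from plant import readout, eyes, job, ctrl gives the robot as it stands.
- The arm moves only by the shell command python3 -m inch 'ROWS' [FORCE]. ROWS is JSON, a list of rows, each a list of 3 entries, a list of its own where there are three numbers: the shift along the tool's x, y, z in cm, then the turn, a rotation vector about the tool's x, y, z in rad, then the opening in per cent of the stroke, from 0 (shut) to 100 (fully open). A call has 1 to 20 rows; each row is the pose to reach, as a shift and turn from the pose commanded when the call began, along the tool's axes at that moment; what a row does not reach only later rows make up. A row lasts 1/10 s, in which the tool goes at most 50 mm and 8.59 degrees, less where a joint would pass 70% of its speed; a pose out of reach is approached as far as the arm can. A call with a gripper value outside its range is refused whole. The fingers move at their own pace and stop on an object; FORCE is the grip in N (left out, the last holds). Time passes only in rows, so rows that repeat a pose let the fingers close. It gives the time, the measured TCP pose, the force and the opening at its end, in the units of the state.
- readout.read_state(): the state, without advancing time (a new reading comes with each control period).
- eyes.snapshot(name): name is "scene" or "top" or "wrist"; returns (picture, depth): 480x640x3 uint8, red, green, blue; 480x640 float32, mm along the optical axis (not along the pixel's ray), 0 where there is no reading.
- eyes.get_calibration(name): a dict with "fovy" (degrees; the focal length in pixels is half the picture's height over the tangent of half this angle, whatever the lens; pixels are square), "cx", "cy" (the principal point, pixels), "T" (4x4, takes a point from camera to world coordinates). Camera axes: x right, y up, looking along -z (the intrinsics and any distortion apply to the point x, -y, -z); pixel columns grow to the right and rows downward; lengths in mm; the calibration is good to about 2 mm. A picture is of the moment at which its call begins: read the wrist's pose just before it. get_calibration takes no time and is no camera call; for the wrist camera it gives the pose at the moment of the call.
- job.finish_job(): hands the job in, once; it reports no verdict.
Trained networks look in the newest picture that a camera, given by its name, has taken for a name from the list of things; names that differ only in an ending like _2 or _b are one class to them, and where a whole thing is asked for, a point or a joint stands for the part that bears it (a point fixed in the world has none). Each returns a list of dicts, best first, with "score" (0 to 1); they miss things now and then, are a little off and sometimes report something else, mostly with a low value. They report only what shows in the picture. A call takes as long as a camera call. They do not tell look-alikes from the thing itself.
- eyes.silhouettes(camera, thing): "mask" (480x640 bool, what is visible of it) and "location" ([column, row] in pixels, amid what is visible of it).
The state is a dict: "clock": time; "qpos": joint angles; "qvel": joint speeds; "joint_efforts": joint torques, N m; "tool_pos": TCP position; "ee_rot": TCP orientation; "ft_force": force on the tool from outside, world axes, zero at the start; "torque": the same for the moment, N m; "finger_gap": finger opening in mm.
Only numpy, scipy, OpenCV 4.12 (cv2) and the standard library are available. Lean on these libraries where they do the work, as an engineer would, in place of code of your own. Each camera call takes 0.05 s, during which the arm holds its last target. There are 200 camera calls.

## Working session

There is one attempt and no reset: what is moved stays moved. The work goes in short steps, Python scripts to look and compute and a shell command to move; the robot and the scene stay as the last step left them, time stands still between calls to the robot, and variables do not carry over. Pictures are saved under pics/ and viewed, about 8 in all and at most 12, crops included, and the job is handed in when it is done.

```bash
ls; mkdir -p pics; cat > h.py <<'E'
import numpy as np, cv2
from plant import readout, eyes, job, ctrl
from scipy.spatial.transform import Rotation as R
def cal(n):
    c=eyes.get_calibration(n); f=240/np.tan(np.radians(c["fovy"])/2); return c,f
def world(n,uv,d,c=None):
    if c is None: c=eyes.get_calibration(n)
    f=240/np.tan(np.radians(c["fovy"])/2)
    uv=np.atleast_2d(uv).astype(float); d=np.atleast_1d(d)
    p=np.c_[(uv[:,0]-c["cx"])/f*d, -(uv[:,1]-c["cy"])/f*d, -d, np.ones(len(d))]
    return (p@np.array(c["T"]).T)[:,:3]
def maskpts(n,m,depth,c=None):
    v,u=np.nonzero(m&(depth>0)); return world(n,np.c_[u,v],depth[v,u],c)
def save(name,im): cv2.imwrite("pics/"+name,im[:,:,::-1])
E
python3 - <<'E'
from h import *
s=readout.read_state(); print(s)
for n in ("top","scene"):
    c,f=cal(n); print(n,{k:v for k,v in c.items() if k!='T'},np.round(c["T"],2).tolist())
    im,d=eyes.snapshot(n); save(n+"0.png",im); np.savez(n+"0.npz",im=im,d=d)
    for t in ("timber","fixture","handle","knob","foot","post","jar","red_jar"):
        for r in eyes.silhouettes(n,t)[:4]:
            P=maskpts(n,r["mask"],d,c)
            if len(P)==0: continue
            print(n,t,round(r["score"],2),np.round(r["location"]),len(P),np.round(np.median(P,0)),np.round(np.percentile(P,2,axis=0)),np.round(np.percentile(P,98,axis=0)))
E
```

```text
pics
{'clock': 0.0, 'qpos': array([ 1.12790828e+00,  2.21250960e-01,  1.52760954e+00,  2.43663426e-05,
        1.39469307e+00, -1.26126373e-01]), 'qvel': array([ 0.00023718, -0.00265533, -0.0012248 ,  0.00049153, -0.00100685,
       -0.00108078]), 'joint_efforts': array([-2.07716112e-03, -4.96897209e+01, -3.89390588e+01, -4.18329055e-04,
        1.10112215e-02,  1.33918110e-05]), 'tool_pos': array([194.43324304, 593.35319288, 230.18468691]), 'ee_rot': array([-4.95406477e-01, -3.10170366e+00,  2.94527070e-03]), 'ft_force': array([-0.49771838, -0.34248222,  0.31028877]), 'torque': array([-0.07142147,  0.03208614, -0.00297645]), 'finger_gap': 85.42728324241347}
top {'fovy': 52.088989026988294, 'cx': 314.5203632906236, 'cy': 240.67336224663484} [[-0.01, 0.99, -0.16, 298.24], [-1.0, -0.01, 0.01, 40.77], [0.01, 0.16, 0.99, 1291.61], [0.0, 0.0, 0.0, 1.0]]
top timber 0.65 [378. 309.] 1037 [ 330. -136.   21.] [ 267. -195.   13.] [399. -78.  26.]
top timber 0.6 [438. 244.] 997 [ 498. -294.   21.] [ 458. -369.    8.] [ 536. -215.   27.]
top timber 0.33 [283. 204.] 546 [589. 113.  66.] [572.  23
[... 1003 characters left out ...]
 fixture 0.24 [473. 280.] 1660 [ 630. -257.   72.] [ 618. -285.    7.] [ 671. -223.  101.]
scene handle 0.87 [314. 214.] 948 [584. 103.  64.] [569.  19.  34.] [610. 183. 116.]
scene handle 0.44 [449. 357.] 2107 [ 490. -301.   20.] [ 452. -373.    5.] [ 531. -217.   23.]
scene knob 0.98 [314. 212.] 1052 [585. 106.  63.] [569.  18.   1.] [618. 186. 116.]
scene foot 0.89 [313. 215.] 981 [584. 104.  64.] [569.  19.  34.] [608. 184. 116.]
scene post 0.63 [316. 248.] 6363 [560.  53.  12.] [470. -44.   2.] [651. 176.  98.]
scene jar 0.62 [193. 226.] 1087 [392. 278.  63.] [372. 265.   6.] [423. 315.  91.]
scene red_jar 0.89 [475. 279.] 1665 [ 631. -258.   72.] [ 618. -285.    8.] [ 673. -225.  101.]
```

View pics/scene0.png

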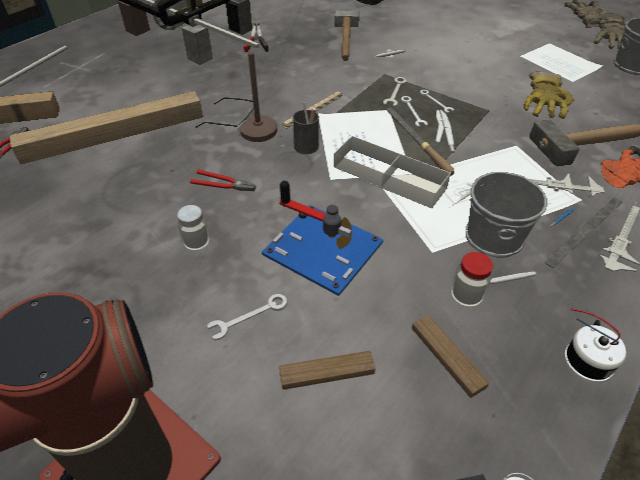

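View pics/top0.png

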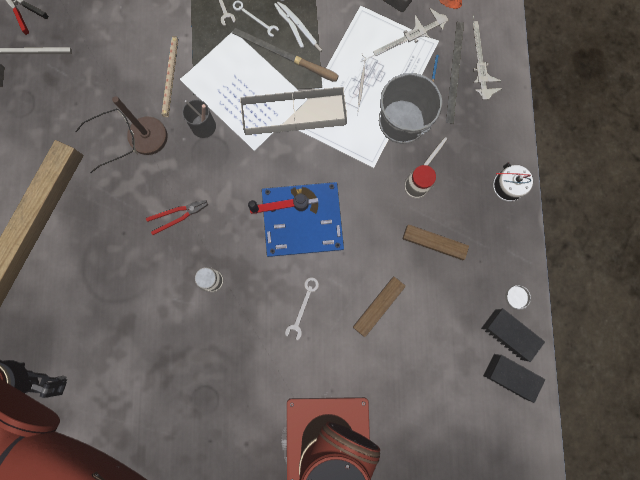

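The scene view shows two loose timbers, at (325,370) and (450,355). The right-hand one, at (435,243) in the top view and y≈-295, is the target. The fixture is centred near (303,219) in the top view, with its handle pointing left (+y) and the knob at (253,206). Next I'll fit the poses.

```bash
cat >> h.py <<'E'
def go(x,y,z,yaw):
    """delta (cm, rad) from measured pose to TCP at x,y,z tool down; yaw = world angle of tool y (jaw) axis, mod pi"""
    s=readout.read_state(); R0=R.from_rotvec(s["ee_rot"])
    best=None
    for k in (-1,0,1,2):
        a=yaw+k*np.pi; Y=np.array([np.cos(a),np.sin(a),0]); Z=np.array([0,0,-1.]); X=np.cross(Y,Z)
        r=(R0.inv()*R.from_matrix(np.c_[X,Y,Z])).as_rotvec()
        if best is None or np.linalg.norm(r)<np.linalg.norm(best): best=r
    d=R0.inv().apply(np.array([x,y,z])-s["tool_pos"])/10
    print("shift cm",np.round(d,2),"turn",np.round(best,3),"n",np.linalg.norm(d)/5,np.degrees(np.linalg.norm(best))/8.59)
def rect(P,lo,hi):
    P=P[(P[:,2]>lo)&(P[:,2]<hi)]; c,wh,a=cv2.minAreaRect(P[:,:2].astype(np.float32)); return np.round(c,1),np.round(wh,1),round(a,1),len(P)
E
python3 - <<'E'
from h import *
s=readout.read_state(); print(R.from_rotvec(s["ee_rot"]).as_matrix().round(2).tolist())
T=eyes.get_calibration("wrist")["T"]; M=np.eye(4); M[:3,:3]=R.from_rotvec(s["ee_rot"]).as_matrix(); M[:3,3]=s["tool_pos"]
print("cam in tool",(np.linalg.inv(M)@T).round(2).tolist())
for n in ("top","scene"):
    z=np.load(n+"0.npz"); im,d=z["im"],z["d"]; P=maskpts(n,np.ones((480,640),bool),d); C=im.reshape(-1,3)[d.ravel()>0].astype(int)
    r,g,b=C.T
    blue=(b>120)&(b>r+70)&(b>g+40); brown=(r>g+12)&(g>b+8)
    reg=(abs(P[:,0]-495)<70)&(abs(P[:,1]+297)<110)
    print(n,"timber",rect(P[reg&brown],14,28))
    reg=(abs(P[:,0]-563)<150)&(abs(P[:,1]-60)<150)
    print(n,"plate",rect(P[reg&blue],6,20), np.median(P[reg&blue],0))
    red=(r>150)&(g<70)&(b<70)&reg&(P[:,2]>50)&(P[:,2]<80)
    print(n,"arm",rect(P[red],50,80),np.median(P[red],0))
    k=reg&(P[:,2]>105); print(n,"knob top",np.median(P[k],0),k.sum())
    k=reg&(P[:,2]>75)&(P[:,2]<105)&(P[:,1]<80); print(n,"post top",np.median(P[k],0),k.sum())
go(495,-297,260,0)
E
```

```text
[[-0.95, 0.31, -0.0], [0.31, 0.95, -0.0], [0.0, -0.0, -1.0]]
cam in tool [[-0.0, 0.95, 0.32, 83.23], [1.0, 0.0, 0.0, 0.15], [0.0, 0.32, -0.95, -141.24], [0.0, 0.0, 0.0, 1.0]]
top timber (array([ 498.6, -294.3]), array([171.4,  41.4]), 69.7, 978)
top plate (array([566.2,  57.4]), array([183.8, 202.1]), 4.5, 3863) [554.48629522  52.39476941  12.9005452 ]
top arm (array([588.8, 134.9]), array([ 17.7, 111.1]), 8.8, 232) [590.60112394 125.45873277  65.13947156]
top knob top [581.12032179 178.03020227 116.26385758] 62
top post top [599.67545165  60.67821781  98.04458884] 91
scene timber (array([ 495.6, -294.1]), array([170.4,  41.5]), 69.7, 1785)
scene plate (array([562.8,  58. ]), array([184.8, 203.8]), 4.7, 4164) [545.53087858  44.68889225  11.89360199]
scene arm (array([586.4, 126.6]), array([21.6, 94. ]), 7.6, 233) [586.5094666  122.93883461  64.01731883]
scene knob top [575.24404786 174.40840468 114.07502152] 76
scene post top [593.83300742  56.87042977  95.98378248] 125
shift cm [-56.29 -75.3   -2.87] turn [-0.    -0.     1.254] n 18.811148643542147 8.363859720727362
```

```bash
python3 -c "
from h import *
go(497,-294,240,np.radians(-20.3))"
```

```text
shift cm [-56.39 -74.95  -0.87] turn [-0.    -0.    -1.533] n 18.759206140109647 10.227525616892367
```

```bash
python3 -m inch '[[[-56.4,-75,-0.9],[0,0,1.609],100],[[-56.4,-75,-0.9],[0,0,1.609],100],[[-56.4,-75,-0.9],[0,0,1.609],100],[[-56.4,-75,-0.9],[0,0,1.609],100],[[-56.4,-75,-0.9],[0,0,1.609],100],[[-56.4,-75,-0.9],[0,0,1.609],100],[[-56.4,-75,-0.9],[0,0,1.609],100],[[-56.4,-75,-0.9],[0,0,1.609],100],[[-56.4,-75,-0.9],[0,0,1.609],100],[[-56.4,-75,-0.9],[0,0,1.609],100],[[-56.4,-75,-0.9],[0,0,1.609],100],[[-56.4,-75,-0.9],[0,0,1.609],100],[[-56.4,-75,-0.9],[0,0,1.609],100],[[-56.4,-75,-0.9],[0,0,1.609],100],[[-56.4,-75,-0.9],[0,0,1.609],100],[[-56.4,-75,-0.9],[0,0,1.609],100],[[-56.4,-75,-0.9],[0,0,1.609],100],[[-56.4,-75,-0.9],[0,0,1.609],100],[[-56.4,-75,-0.9],[0,0,1.609],100],[[-56.4,-75,-0.9],[0,0,1.609],100]]'
cat > w.py <<'E'
from h import *
import sys
name,thing,lo,hi=sys.argv[1],sys.argv[2],float(sys.argv[3]),float(sys.argv[4])
s=readout.read_state(); print(s["clock"],s["tool_pos"].round(1),s["qpos"].round(2))
c=eyes.get_calibration("wrist"); im,d=eyes.snapshot("wrist"); save(name+".png",im); np.savez(name+".npz",im=im,d=d,T=c["T"])
for r in eyes.silhouettes("wrist",thing)[:3]:
    P=maskpts("wrist",r["mask"],d,c); print(r["score"],r["location"],rect(P,lo,hi),np.median(P,0).round(1))
E
python3 w.py w1 timber 14 28
```

```text
clock: 2.9
tool_pos: [497.3, -298.9, 239.5]
ee_rot: [2.582, 1.789, -0.001]
ft_force: [-1.2, 1.0, -0.3]
finger_gap: 85.2
2.9 [ 497.3 -298.9  239.5] [-0.68  0.11  1.64 -0.    1.4  -0.32]
0.95 [320.8, 183.6] (array([ 497.2, -292. ]), array([169.2,  40. ]), 69.5, 8666) [ 500.2 -282.7   18.5]
```

```bash
python3 -c "
from h import *
go(497.2,-292.5,3,np.radians(-20.5))"
```

```text
shift cm [ 0.22  0.   23.67] turn [-0.001 -0.001  0.001] n 4.733403240243058 0.013173684151494336
```

View pics/w1.png

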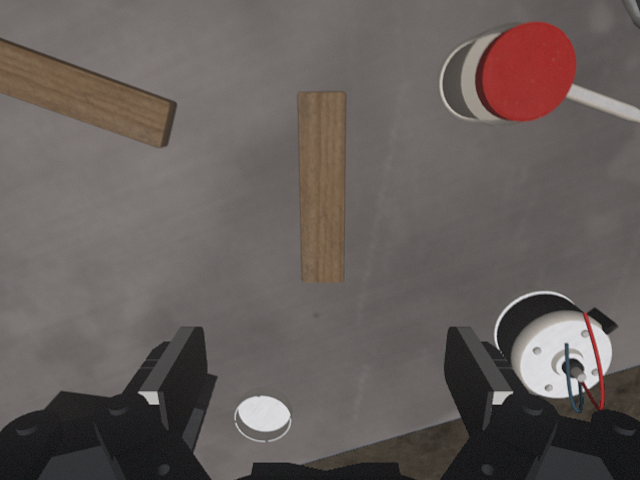

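The timber stands upright in the wrist image, columns 300–346 and rows 91–282, centred between the fingers. The arm was still settling during that picture, so I'll re-measure at rest.

```bash
python3 w.py w2 timber 14 28; python3 -c "
from h import *
go(497.2,-294,3,np.radians(-20.5))"
```

```text
3.0 [ 496.6 -294.9  239.7] [-0.67  0.1   1.64  0.    1.4  -0.32]
0.9 [325.9, 188.4] (array([ 497.1, -292.2]), array([169.6,  40.1]), 69.6, 8574) [ 500.2 -283.    18.5]
0.77 [89.6, 99.7] (array([ 341.6, -146.4]), array([ 40.5, 142.4]), 49.6, 8796) [ 343.6 -145.8   18.2]
shift cm [-0.05  0.08 23.72] turn [-0.001 -0.001  0.003] n 4.743695418914103 0.02274421773669864
```

```bash
python3 -m inch '[[[0.12,0,5],[0,0,0],100],[[0.12,0,10],[0,0,0],100],[[0.12,0,15],[0,0,0],100],[[0.12,0,19],[0,0,0],85],[[0.12,0,22],[0,0,0],80],[[0.12,0,23.2],[0,0,0],75],[[0.12,0,23.7],[0,0,0],70],[[0.12,0,23.7],[0,0,0],60],[[0.12,0,23.7],[0,0,0],45],[[0.12,0,23.7],[0,0,0],30],[[0.12,0,23.7],[0,0,0],30],[[0.12,0,23.7],[0,0,0],30],[[0.12,0,23.7],[0,0,0],30],[[0.12,0,23.7],[0,0,0],30]]' 40; python3 -c "
from h import *
s=readout.read_state();print(s['tool_pos'],s['finger_gap'],s['ft_force'])"
```

```text
clock: 4.5
tool_pos: [498.9, -294.4, 5.7]
ee_rot: [2.576, 1.792, 0.002]
ft_force: [-0.7, 2.3, 7.1]
finger_gap: 38.9
[ 498.94935548 -294.35813784    5.67903848] 38.905933375268795 [-0.74405082  2.29887323  7.12839205]
```

```bash
python3 -m inch '[[[0,0,-3],[0,0,0],30],[[0,0,-8],[0,0,0],30],[[0,0,-13],[0,0,0],30],[[0,0,-18],[0,0,0],30],[[0,0,-18],[0,0,0],30],[[0,0,-18],[0,0,0],30]]'; python3 -c "
from h import *
go(519,-70,300,np.radians(4.6))"
```

```text
clock: 5.1
tool_pos: [498.5, -294.3, 186.1]
ee_rot: [2.575, 1.791, 0.002]
ft_force: [0.1, -0.6, -1.7]
finger_gap: 38.9
shift cm [ 21.72  -5.82 -11.46] turn [ 0.005  0.003 -0.435] n 5.048305889334695 2.9040602779895224
```

```bash
python3 -m inch '[[[21.7,-5.8,-11.5],[0.005,0.003,-0.435],30],[[21.7,-5.8,-11.5],[0.005,0.003,-0.435],30],[[21.7,-5.8,-11.5],[0.005,0.003,-0.435],30],[[21.7,-5.8,-11.5],[0.005,0.003,-0.435],30],[[21.7,-5.8,-11.5],[0.005,0.003,-0.435],30],[[21.7,-5.8,-11.5],[0.005,0.003,-0.435],30],[[21.7,-5.8,-11.5],[0.005,0.003,-0.435],30],[[21.7,-5.8,-11.5],[0.005,0.003,-0.435],30],[[21.7,-5.8,-11.5],[0.005,0.003,-0.435],30],[[21.7,-5.8,-11.5],[0.005,0.003,-0.435],30],[[21.7,-5.8,-11.5],[0.005,0.003,-0.435],30]]'; python3 w.py w3 fixture 6 18; python3 - <<'E'
from h import *
z=np.load("w3.npz"); im,d=z["im"],z["d"]; c=eyes.get_calibration("wrist"); c["T"]=z["T"]
P=maskpts("wrist",np.ones((480,640),bool),d,c); C=im.reshape(-1,3)[d.ravel()>0].astype(int); r,g,b=C.T
blue=(b>100)&(b>r+60)&(b>g+30); print("plate",rect(P[blue],6,18))
reg=(abs(P[:,0]-563)<140)&(abs(P[:,1]-60)<150)
k=reg&(P[:,2]>90)&(P[:,2]<105)&(P[:,1]<100); print("post top",rect(P[k],90,105),np.median(P[k],0))
k=reg&(P[:,2]>108)&(P[:,2]<125)&(P[:,1]>120); print("knob top",rect(P[k],108,125) if k.sum()>5 else k.sum())
brown=(r>g+12)&(g>b+8); k=brown&(P[:,2]>240); print("held",rect(P[k],240,340),np.median(P[k],0)); 
s=readout.read_state(); print(s["tool_pos"])
E
```

```text
clock: 6.2
tool_pos: [518.2, -70.6, 297.6]
ee_rot: [-2.128, -2.302, 0.002]
ft_force: [-0.8, -0.3, 0.1]
finger_gap: 39.5
6.2 [518.2 -70.6 297.6] [-0.29 -0.06  1.7   0.    1.51 -0.37]
0.83 [403.2, 59.0] (array([566.9,  32. ]), array([185.5, 147.4]), 4.4, 18794) [581.1  53.8  10.7]
plate (array([566.7,  31.9]), array([184.1, 147.4]), 4.4, 18389)
post top (array([599.3,  62.5]), array([25.2, 25. ]), 65.2, 1031) [598.26091822  62.0456765   96.76454008]
knob top 0
held (array([516.7, -55.3]), array([ 39.9, 141.2]), 4.6, 43181) [515.82956333 -38.11287741 310.57718757]
[518.32391709 -70.31631999 297.98665202]
```

View pics/w3.png

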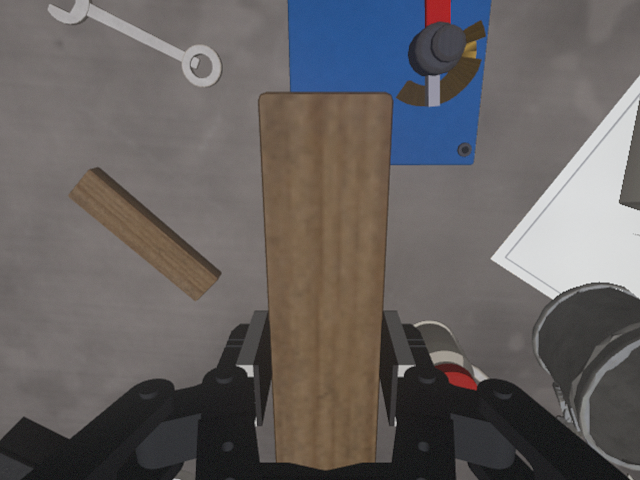

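The wrist image shows the timber level and centred between the pads. Its front end is at row 93, the plate is beyond it, and the post is at (438,47). The hand, timber and fixture measurements agree to within about 2 mm.

```bash
python3 -c "
from h import *
go(520.2,54,75,np.radians(4.5))"
```

```text
shift cm [12.29  1.27 22.34] turn [-0.005 -0.004  0.   ] n 5.106118450727311 0.04178782686714859
```

```bash
python3 -m inch '[[[4,0.4,4],[0,0,0],30],[[8,0.8,8],[0,0,0],30],[[12.3,1.27,12],[0,0,0],30],[[12.3,1.27,17],[0,0,0],30],[[12.3,1.27,21],[0,0,0],30],[[12.3,1.27,22.3],[0,0,0],30],[[12.3,1.27,22.3],[0,0,0],30],[[12.3,1.27,22.3],[0,0,0],30],[[12.3,1.27,22.3],[0,0,0],30],[[12.3,1.27,22.3],[0,0,0],30]]'; python3 w.py w4 fixture 6 18; python3 - <<'E'
from h import *
z=np.load("w4.npz"); im,d=z["im"],z["d"]; c=eyes.get_calibration("wrist"); c["T"]=z["T"]
m=np.ones((480,640),bool); P=maskpts("wrist",m,d,c); C=im.reshape(-1,3)[d.ravel()>0].astype(int); r,g,b=C.T
blue=(b>100)&(b>r+60)&(b>g+30); print("plate",rect(P[blue],6,18), np.median(P[blue],0))
V,U=np.nonzero(d>0)
A=np.radians(4.5); nx=np.array([np.cos(A),np.sin(A)]); ny=np.array([-nx[1],nx[0]]); o=np.array([520.2,54])
q=np.c_[(P[:,:2]-o)@nx,(P[:,:2]-o)@ny,P[:,2]]
grey=(abs(r-b)<40)&(abs(q[:,0])<45)&(q[:,1]>30)&(q[:,1]<110)&(q[:,2]>15)&(q[:,2]<26)
M=np.zeros((480,640),np.uint8); M[V[grey],U[grey]]=1
n,l,st,ce=cv2.connectedComponentsWithStats(M)
lab=l[V,U]
for i in range(1,n):
    if st[i,4]>80: k=lab==i; print(st[i],q[k].min(0).round(1),q[k].max(0).round(1))
k=(r>g+12)&(g>b+8)&(q[:,2]>70)&(abs(q[:,0])<40); print("held",q[k].min(0),q[k].max(0),rect(P[k],70,110))
k=(q[:,2]>90)&(q[:,2]<103)&(abs(q[:,0]-78)<25)&(abs(q[:,1])<25)&~((r>g+12)&(g>b+8)); print("post",k.sum(),np.median(q[k],0),q[k].min(0),q[k].max(0))
E
```

```text
clock: 7.3
tool_pos: [522.1, 54.4, 78.0]
ee_rot: [-2.13, -2.306, -0.004]
ft_force: [-0.2, -0.0, -1.3]
finger_gap: 39.1
7.3 [522.1  54.4  78. ] [-0.05  0.15  1.91  0.    1.08 -0.13]
0.73 [478.2, 176.5] (array([564.2,  60.2]), array([185.2, 202.8]), 4.6, 46681) [582.5 110.3  11.3]
plate (array([564.2,  59.9]), array([184.5, 202.2]), 4.5, 43753) [570.86855317 111.66819107  10.58892814]
[ 291   69   67   20 1316] [-13.6  89.6  15.4] [16.  97.6 22.7]
[229  77  30  31 533] [-42.2  81.5  15. ] [-28.9  94.4  17.6]
[255 113   7  64 205] [-31.1  49.6  15.1] [-28.9  78.9  19.3]
held [-18.33782673 -54.65285901  87.30165924] [ 21.47148411  85.8799032  151.84293201] (array([520.5,  69.7]), array([ 39.6, 140.6]), 4.6, 43131)
post 4154 [76.54597874  5.48337433 96.79576836] [66.10663404 -9.86630002 90.01379753] [91.87269804 15.45468855 99.31786399]
```

View pics/w4.png

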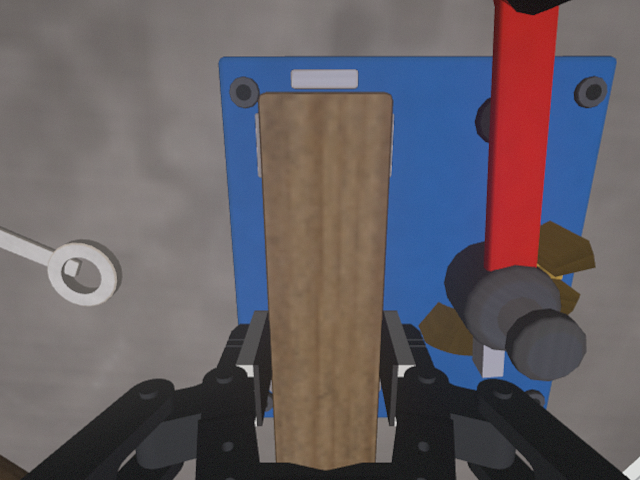

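```bash
python3 -c "
from h import *
go(521.5,55.7,17.7,np.radians(4.5)); s=readout.read_state(); print(s['tool_pos'],s['ft_force'])"
```

```text
shift cm [0.1  0.02 5.97] turn [-0.001 -0.004  0.001] n 1.194250205553425 0.026492945022852304
[521.52511151  54.43627812  77.39913115] [ 0.32638993  0.52914694 -0.72562356]
```

The image shows the stop at rows 69–88 above the timber's end (row 93), and the timber centred over its lugs. I'm descending.

```bash
python3 -m inch '[[[0.12,0,2],[0,0,0],30],[[0.12,0,3.6],[0,0,0],30],[[0.12,0,4.4],[0,0,0],30],[[0.12,0,4.8],[0,0,0],30],[[0.12,0,5.2],[0,0,0],30],[[0.12,0,5.5],[0,0,0],30],[[0.12,0,5.7],[0,0,0],30],[[0.12,0,5.9],[0,0,0],30],[[0.12,0,6.0],[0,0,0],30],[[0.12,0,6.0],[0,0,0],30],[[0.12,0,6.0],[0,0,0],30]]'
```

```text
clock: 8.5
tool_pos: [520.3, 56.1, 17.7]
ee_rot: [-2.127, -2.305, 0.001]
ft_force: [-8.0, -0.0, 14.2]
finger_gap: 39.2
```

```bash
python3 -m inch '[[[0,0,-0.1],[0,0,0],55],[[0,0,-0.1],[0,0,0],62],[[0,0,-0.1],[0,0,0],62],[[0,0,-0.1],[0,0,0],62],[[0,0,-0.1],[0,0,0],62],[[0,0,-2],[0,0,0],62],[[0,0,-6],[0,0,0],62],[[0,0,-11],[0,0,0],62],[[0,0,-16],[0,0,0],62],[[0,0,-21],[0,0,0],62],[[0,0,-21],[0,0,0],20],[[0,0,-21],[0,0,0],0],[[0,0,-21],[0,0,0],0],[[0,0,-21],[0,0,0],0]]'; python3 w.py w5 timber 25 40; python3 - <<'E'
from h import *
z=np.load("w5.npz"); im,d=z["im"],z["d"]; c=eyes.get_calibration("wrist"); c["T"]=z["T"]
P=maskpts("wrist",np.ones((480,640),bool),d,c); C=im.reshape(-1,3)[d.ravel()>0].astype(int); r,g,b=C.T
k=(r>g+12)&(g>b+8)&(abs(P[:,0]-520)<40)&(abs(P[:,1]-55)<100); k&=(P[:,2]>24)&(P[:,2]<40)
print("timber",rect(P[k],24,40)); A=np.c_[P[k][:,:2],np.ones(k.sum())]; co=np.linalg.lstsq(A,P[k][:,2],rcond=None)[0]; print("slope",co[:2], "z mean",P[k][:,2].mean())
b_=(b>100)&(b>r+60)&(b>g+30); print("plate",rect(P[b_],6,18),np.median(P[b_],0))
reg=(abs(P[:,0]-598)<40)&(abs(P[:,1]-62)<40); k=reg&(P[:,2]>93)&(P[:,2]<104); print("post",rect(P[k],90,105))
k=(P[:,2]>105)&(P[:,2]<130)&(P[:,1]>120)&(abs(P[:,0]-580)<60); print("knob",rect(P[k],105,130) if k.sum()>5 else 0)
E
```

```text
clock: 9.9
tool_pos: [519.5, 55.4, 223.4]
ee_rot: [-2.125, -2.302, 0.005]
ft_force: [-0.0, 0.3, -1.3]
finger_gap: 0.2
9.9 [519.5  55.4 223.4] [-0.05 -0.01  1.79  0.    1.37 -0.13]
0.79 [106.0, 364.8] (array([0., 0.]), array([0., 0.]), 0.0, 0) [ 318.4 -118.5   18. ]
0.58 [327.9, 194.6] (array([520.4,  57.3]), array([ 40.1, 169.1]), 4.5, 9833) [519.9  67.7  30.5]
timber (array([520.1,  56.9]), array([ 38.7, 168.4]), 4.5, 9511)
slope [ 3.04362744e-03 -6.32069928e-05] z mean 30.509020555834788
plate (array([564.4,  59.3]), array([184.1, 202.6]), 4.5, 26815) [570.4740598   78.97115531  10.54842162]
post (array([599. ,  62.6]), array([24.8, 24.8]), 13.3, 1053)
knob (array([579.8, 180.6]), array([20.6, 21. ]), 53.7, 1396)
```

View pics/w5.png

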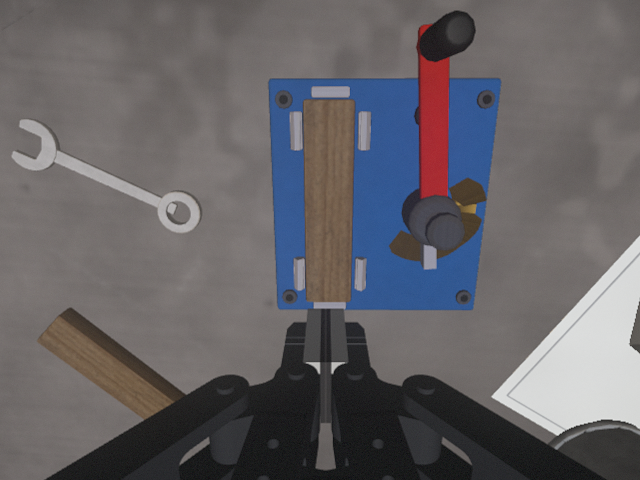

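The timber is seated flat: its top is 20 mm above the plate, it has no slope, and it lies between all the lugs and stops (cols 303–354, rows 98–302). The knob is at (579.8,180.6), which is 119.7 mm from the post, so the turn is about 0.08. Next I'll bring the shut fingers to the knob's clockwise side.

```bash
python3 -c "
from h import *
go(624,188,223,np.radians(9.1)); go(624,188,85,np.radians(9.1))
s=25
for d in np.arange(1,21)*0.02: print(round(d,2),np.round([(120*np.cos(d)+s*np.sin(d)-120)/10,(-120*np.sin(d)+s*np.cos(d)-s)/10],2))
"
```

```text
shift cm [12.39 11.44  0.05] turn [-0.007 -0.005 -0.079] n 3.37204520610731 0.529480892758106
shift cm [12.33 11.54 13.85] turn [-0.007 -0.005 -0.079] n 4.36793903775548 0.529480892758106
0.02 [ 0.05 -0.24]
0.04 [ 0.09 -0.48]
0.06 [ 0.13 -0.72]
0.08 [ 0.16 -0.97]
0.1 [ 0.19 -1.21]
0.12 [ 0.21 -1.45]
0.14 [ 0.23 -1.7 ]
0.16 [ 0.25 -1.94]
0.18 [ 0.25 -2.19]
0.2 [ 0.26 -2.43]
0.22 [ 0.26 -2.68]
0.24 [ 0.25 -2.92]
0.26 [ 0.24 -3.17]
0.28 [ 0.22 -3.41]
0.3 [ 0.2  -3.66]
0.32 [ 0.18 -3.9 ]
0.34 [ 0.15 -4.14]
0.36 [ 0.11 -4.39]
0.38 [ 0.07 -4.63]
0.4 [ 0.03 -4.87]
```

```bash
python3 -m inch '[[[4.1,3.8,0],[0,0,0],0],[[8.2,7.6,0],[-0.007,-0.005,-0.079],0],[[12.4,11.4,0],[-0.007,-0.005,-0.079],0],[[12.4,11.5,0],[-0.007,-0.005,-0.079],0],[[12.4,11.5,5],[-0.007,-0.005,-0.079],0],[[12.3,11.5,10],[-0.007,-0.005,-0.079],0],[[12.3,11.5,13.8],[-0.007,-0.005,-0.079],0],[[12.3,11.5,13.8],[-0.007,-0.005,-0.079],0],[[12.3,11.5,13.8],[-0.007,-0.005,-0.079],0],[[12.3,11.5,13.8],[-0.007,-0.005,-0.079],0]]'
cat > k.py <<'E'
from h import *
import sys
c=eyes.get_calibration("wrist"); im,d=eyes.snapshot("wrist"); save(sys.argv[1]+".png",im); s=readout.read_state()
P=maskpts("wrist",np.ones((480,640),bool),d,c); C=im.reshape(-1,3)[d.ravel()>0].astype(int); r,g,b=C.T
post=np.array([598.8,62.4]); rel=P[:,:2]-post; rad=np.hypot(*rel.T); th=np.arctan2(rel[:,1],rel[:,0])-np.radians(4.5)-np.pi/2
th=(th+np.pi)%(2*np.pi)-np.pi
red=(r>130)&(g<80)&(b<80)&(P[:,2]>45)&(P[:,2]<85)&(rad>25)&(rad<130)
print("arm n",red.sum(),"turn",np.median(th[red]).round(3),"top z",np.percentile(P[red,2],[50,80]).round(1))
X=R.from_rotvec(s["ee_rot"]).as_matrix()
rt=s["tool_pos"][:2]-post; a=np.arctan2(X[1,0],X[0,0]); u=np.array([np.cos(a),np.sin(a)])
print("clock",s["clock"],"tcp",s["tool_pos"].round(1),"tool turn",round(a-np.radians(94.5),3),"radial",round(rt@u,1),"s",round(-(rt@np.array([-u[1],u[0]])),1),"F",s["ft_force"].round(1),"push",round(s["ft_force"][:2]@np.array([u[1],-u[0]]),1))
E
python3 k.py k1
```

```text
clock: 11.0
tool_pos: [627.1, 187.9, 90.7]
ee_rot: [2.035, 2.387, 0.008]
ft_force: [0.6, -1.0, 0.7]
finger_gap: 0.0
arm n 1158 turn 0.018 top z [62.6 63.2]
clock 11.05 tcp [627.4 188.   91.3] tool turn 0.08 radial 119.5 s 48.1 F [ 1.3 -0.4  1. ] push 1.2
```

View pics/k1.png

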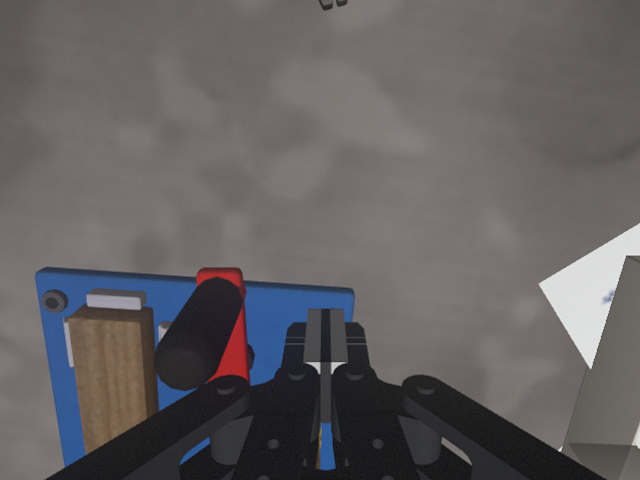

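The picture shows the shut fingertips at (325,330), the knob to their left with its top at (190,365), and clear space between them. I'll go a bit lower and close the gap gently.

```bash
python3 -m inch '[[[0,-0.5,0.4],[0,0,0],0],[[0,-1.0,0.7],[0,0,0],0],[[0,-1.4,0.7],[0,0,0],0],[[0,-1.6,0.7],[0,0,0],0],[[0,-1.8,0.7],[0,0,0],0],[[0,-2.0,0.7],[0,0,0],0],[[0,-2.0,0.7],[0,0,0],0]]'; python3 k.py k2
```

```text
clock: 11.75
tool_pos: [605.2, 184.5, 80.7]
ee_rot: [2.036, 2.389, 0.002]
ft_force: [0.6, -0.4, 0.3]
finger_gap: 0.3
arm n 112 turn 0.041 top z [62.2 62.8]
clock 11.8 tcp [605.3 184.5  80.7] tool turn 0.08 radial 119.5 s 25.7 F [ 0.6 -0.7 -0.6] push 0.5
```

```bash
python3 -m inch '[[[0.05,-0.24,0],[0,0,-0.02],0],[[0.09,-0.48,0],[0,0,-0.04],0],[[0.13,-0.72,0],[0,0,-0.06],0],[[0.16,-0.97,0],[0,0,-0.08],0],[[0.19,-1.21,0],[0,0,-0.1],0],[[0.21,-1.45,0],[0,0,-0.12],0],[[0.23,-1.7,0],[0,0,-0.14],0],[[0.25,-1.94,0],[0,0,-0.16],0],[[0.25,-2.19,0],[0,0,-0.18],0],[[0.26,-2.43,0],[0,0,-0.2],0]]'; python3 k.py k3
```

```text
clock: 12.8
tool_pos: [580.8, 183.2, 80.7]
ee_rot: [1.785, 2.581, 0.002]
ft_force: [2.0, 0.1, -0.1]
finger_gap: 0.0
arm n 104 turn 0.227 top z [62.3 62.7]
clock 12.85 tcp [580.4 183.2  80.6] tool turn 0.283 radial 119.5 s 25.5 F [ 2.3  0.5 -0.5] push 2.3
```

```bash
python3 -m inch '[[[0.05,-0.24,0],[0,0,-0.02],0],[[0.09,-0.48,0],[0,0,-0.04],0],[[0.13,-0.72,0],[0,0,-0.06],0],[[0.16,-0.97,0],[0,0,-0.08],0],[[0.19,-1.21,0],[0,0,-0.1],0],[[0.21,-1.45,0],[0,0,-0.12],0],[[0.23,-1.7,0],[0,0,-0.14],0],[[0.25,-1.94,0],[0,0,-0.16],0],[[0.25,-2.19,0],[0,0,-0.18],0],[[0.26,-2.43,0],[0,0,-0.2],0],[[0.26,-2.68,0],[0,0,-0.22],0],[[0.25,-2.92,0],[0,0,-0.24],0],[[0.24,-3.17,0],[0,0,-0.26],0],[[0.22,-3.41,0],[0,0,-0.28],0],[[0.2,-3.66,0],[0,0,-0.3],0]]'; python3 k.py k4
```

```text
clock: 14.35
tool_pos: [545.7, 172.2, 80.5]
ee_rot: [1.38, 2.819, 0.002]
ft_force: [1.1, 1.0, 1.1]
finger_gap: -0.0
arm n 126 turn 0.528 top z [62.2 62.8]
clock 14.4 tcp [545.4 172.1  80.4] tool turn 0.583 radial 119.3 s 25.2 F [1.5 1.5 0.9] push 2.1
```

Still on the level part at turn 0.58. I'll go on by 0.2.

```bash
python3 -m inch '[[[0.05,-0.24,0],[0,0,-0.02],0],[[0.09,-0.48,0],[0,0,-0.04],0],[[0.13,-0.72,0],[0,0,-0.06],0],[[0.16,-0.97,0],[0,0,-0.08],0],[[0.19,-1.21,0],[0,0,-0.1],0],[[0.21,-1.45,0],[0,0,-0.12],0],[[0.23,-1.7,0],[0,0,-0.14],0],[[0.25,-1.94,0],[0,0,-0.16],0],[[0.25,-2.19,0],[0,0,-0.18],0],[[0.26,-2.43,0],[0,0,-0.2],0]]'; python3 k.py k5
```

```text
clock: 15.4
tool_pos: [525.0, 159.3, 80.5]
ee_rot: [1.091, 2.943, 0.001]
ft_force: [0.5, 3.2, 1.3]
finger_gap: -0.1
arm n 123 turn 0.721 top z [62.2 62.9]
clock 15.45 tcp [524.8 159.2  80.5] tool turn 0.783 radial 119.2 s 25.2 F [0.6 2.5 1.4] push 2.3
```

```bash
python3 -m inch '[[[0.05,-0.24,0],[0,0,-0.02],0],[[0.09,-0.48,0],[0,0,-0.04],0],[[0.13,-0.72,0],[0,0,-0.06],0],[[0.16,-0.97,0],[0,0,-0.08],0],[[0.19,-1.21,0],[0,0,-0.1],0],[[0.21,-1.45,0],[0,0,-0.12],0],[[0.23,-1.7,0],[0,0,-0.14],0],[[0.25,-1.94,0],[0,0,-0.16],0]]'; python3 k.py k6
```

```text
clock: 16.25
tool_pos: [510.5, 146.7, 80.8]
ee_rot: [0.852, 3.02, 0.002]
ft_force: [-0.1, 5.1, 3.3]
finger_gap: -0.2
arm n 133 turn 0.862 top z [63.6 64.1]
clock 16.3 tcp [510.3 146.4  80.7] tool turn 0.943 radial 119.3 s 25.5 F [1.8 5.9 3.4] push 6.0
```

```bash
python3 -m inch '[[[0.05,-0.24,0],[0,0,-0.02],0],[[0.09,-0.48,0],[0,0,-0.04],0],[[0.13,-0.72,0],[0,0,-0.06],0],[[0.16,-0.97,0],[0,0,-0.08],0],[[0.19,-1.21,0],[0,0,-0.1],0],[[0.21,-1.45,0],[0,0,-0.12],0]]'; python3 k.py k7
```

```text
clock: 16.9
tool_pos: [501.4, 136.2, 81.1]
ee_rot: [0.67, 3.066, 0.004]
ft_force: [-0.7, 10.0, 5.1]
finger_gap: -0.1
arm n 136 turn 0.957 top z [64.4 65. ]
clock 16.95 tcp [501.2 136.1  81.1] tool turn 1.063 radial 119.4 s 26.3 F [0.1 9.8 6.4] push 8.9
```

```bash
python3 -m inch '[[[0.05,-0.24,-0.04],[0,0,-0.02],0],[[0.09,-0.48,-0.08],[0,0,-0.04],0],[[0.13,-0.72,-0.12],[0,0,-0.06],0],[[0.16,-0.97,-0.16],[0,0,-0.08],0],[[0.19,-1.21,-0.2],[0,0,-0.1],0]]'; python3 k.py k8
```

```text
clock: 17.45
tool_pos: [494.2, 125.3, 82.8]
ee_rot: [0.516, 3.096, 0.001]
ft_force: [-0.0, 6.0, 4.2]
finger_gap: 0.2
arm n 136 turn 1.079 top z [66.9 67.6]
clock 17.5 tcp [494.  125.   82.8] tool turn 1.163 radial 119.4 s 25.4 F [0.3 4.6 3.7] push 4.5
```

```bash
python3 -m inch '[[[0.05,-0.24,-0.04],[0,0,-0.02],0],[[0.09,-0.48,-0.08],[0,0,-0.04],0],[[0.13,-0.72,-0.12],[0,0,-0.06],0],[[0.16,-0.97,-0.16],[0,0,-0.08],0],[[0.19,-1.21,-0.2],[0,0,-0.1],0]]'; python3 k.py k9
```

```text
clock: 18.0
tool_pos: [488.8, 114.6, 84.6]
ee_rot: [0.361, 3.117, 0.002]
ft_force: [2.2, 7.1, 1.7]
finger_gap: 0.0
arm n 138 turn 1.173 top z [68.3 68.9]
clock 18.05 tcp [488.7 114.3  84.6] tool turn 1.263 radial 119.1 s 25.5 F [2.6 6.2 2.2] push 6.6
```

```bash
python3 -m inch '[[[0.05,-0.24,-0.04],[0,0,-0.02],0],[[0.09,-0.48,-0.08],[0,0,-0.04],0],[[0.13,-0.72,-0.1],[0,0,-0.06],0],[[0.16,-0.97,-0.12],[0,0,-0.08],0],[[0.19,-1.21,-0.14],[0,0,-0.1],0]]'; python3 k.py k10
```

```text
clock: 18.55
tool_pos: [483.6, 102.2, 85.4]
ee_rot: [0.204, 3.132, -0.001]
ft_force: [1.4, 0.8, 0.5]
finger_gap: 0.2
arm n 133 turn 1.312 top z [70.  70.5]
clock 18.6 tcp [483.7 102.   85.5] tool turn 1.363 radial 119.3 s 24.4 F [1.  1.3 1.2] push 1.4
```

```bash
python3 -m inch '[[[0.03,-0.12,0],[0,0,-0.01],0],[[0.05,-0.24,0],[0,0,-0.02],0],[[0.07,-0.36,0],[0,0,-0.03],0],[[0.09,-0.48,0],[0,0,-0.04],0]]'; python3 k.py k11
```

```text
clock: 19.0
tool_pos: [482.5, 98.0, 85.7]
ee_rot: [0.143, 3.135, -0.001]
ft_force: [0.6, 2.6, -0.4]
finger_gap: 0.1
arm n 131 turn 1.347 top z [70.2 70.7]
clock 19.05 tcp [482.4  97.9  85.7] tool turn 1.402 radial 119.1 s 24.9 F [ 0.8  1.8 -0.5] push 1.8
```

```bash
python3 -m inch '[[[0.03,-0.12,0],[0,0,-0.01],0],[[0.05,-0.24,0],[0,0,-0.02],0],[[0.07,-0.36,0],[0,0,-0.03],0],[[0.09,-0.48,0],[0,0,-0.04],0],[[0.11,-0.6,0],[0,0,-0.05],0],[[0.13,-0.72,0],[0,0,-0.06],0]]'; python3 k.py k12
```

```text
clock: 19.65
tool_pos: [480.5, 90.9, 85.7]
ee_rot: [0.049, 3.138, -0.001]
ft_force: [1.3, 1.0, -0.4]
finger_gap: 0.5
arm n 124 turn 1.41 top z [70.  70.6]
clock 19.7 tcp [480.5  90.8  85.7] tool turn 1.462 radial 119.1 s 24.8 F [ 2.5  1.3 -1.5] push 1.4
```

```bash
python3 -m inch '[[[0.03,-0.12,0],[0,0,-0.01],0],[[0.05,-0.24,0],[0,0,-0.02],0],[[0.07,-0.36,0],[0,0,-0.03],0],[[0.09,-0.48,0],[0,0,-0.04],0],[[0.11,-0.6,0],[0,0,-0.05],0],[[0.13,-0.72,0],[0,0,-0.06],0]]'; python3 k.py k13
```

```text
clock: 20.3
tool_pos: [478.7, 83.6, 85.7]
ee_rot: [-0.046, 3.139, -0.001]
ft_force: [-0.1, 0.4, -0.8]
finger_gap: -0.2
arm n 132 turn 1.483 top z [68.7 69.2]
clock 20.35 tcp [478.7  83.4  85.6] tool turn -4.761 radial 119.4 s 24.5 F [-0.1  0.   0.6] push 0.1
```

```bash
python3 -m inch '[[[0.03,-0.12,0],[0,0,-0.01],0],[[0.05,-0.24,0],[0,0,-0.02],0],[[0.07,-0.36,0],[0,0,-0.03],0],[[0.09,-0.48,0],[0,0,-0.04],0]]'; python3 k.py k14
```

```text
clock: 20.75
tool_pos: [478.2, 78.9, 85.8]
ee_rot: [-0.108, 3.137, -0.001]
ft_force: [0.7, -0.3, 0.6]
finger_gap: 0.2
arm n 972 turn 1.558 top z [55.4 55.9]
clock 20.8 tcp [478.2  78.8  85.8] tool turn -4.721 radial 119.2 s 24.7 F [-0.5 -0.  -0.3] push 0.0
```

The knob dropped: the arm top went from 70.2 to 55.4 (parked 62.2), and the push force is zero. Backing off and checking.

```bash
python3 -m inch '[[[0,1,0],[0,0,0],0],[[0,3,0],[0,0,0],0],[[0,5,0],[0,0,0],0],[[0,5,-4],[0,0,0],0],[[0,5,-9],[0,0,0],0],[[0,5,-14],[0,0,0],0],[[0,5,-16],[0,0,0],0],[[0,5,-16],[0,0,0],0],[[0,5,-16],[0,0,0],0],[[0,5,-16],[0,0,0],0]]'; python3 k.py k15; python3 - <<'E'
from h import *
im,d=eyes.snapshot("scene"); z=np.load("scene0.npz"); 
for t in ("jar","red_jar"):
    for r in eyes.silhouettes("scene",t)[:1]: print(t,r["score"],r["location"],np.median(maskpts("scene",r["mask"],d),0).round())
a=im[130:400,150:510]; b=cv2.imread("pics/k15.png")[:,:,::-1]
a=cv2.resize(a,(480,360)); b=cv2.resize(b,(310,232)); o=np.zeros((360,790,3),np.uint8); o[:,:480]=a; o[:232,480:]=b; save("end.png",o)
im,d=eyes.snapshot("top"); P=maskpts("top",np.ones((480,640),bool),d); C=im.reshape(-1,3)[d.ravel()>0].astype(int); r,g,b=C.T
k=(r>g+12)&(g>b+8)&(abs(P[:,0]-518)<45)&(abs(P[:,1]-55)<110)&(P[:,2]>24)&(P[:,2]<38); print("timber top cam",rect(P[k],24,38))
E
```

```text
clock: 21.8
tool_pos: [473.2, 129.2, 243.7]
ee_rot: [0.107, -3.139, 0.001]
ft_force: [0.4, 0.1, -0.5]
finger_gap: 0.6
arm n 1943 turn 1.595 top z [55.4 56. ]
clock 21.85 tcp [473.1 129.1 243.5] tool turn -4.723 radial 120.9 s 75.1 F [ 0.4 -0.4 -1. ] push -0.4
jar 0.86 [194.6, 227.7] [392. 277.  62.]
red_jar 0.77 [474.7, 278.1] [ 631. -258.   72.]
timber top cam (array([521.8,  52.8]), array([ 39.7, 163.8]), 5.1, 487)
```

View pics/end.png

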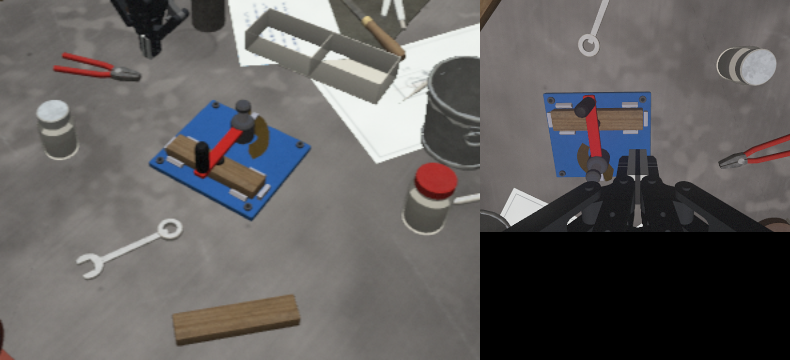

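The timber is in the nest with the red arm across it and the foot down, the jars are unmoved, and the gripper is clear. Handing in.

```bash
python3 -c "
from plant import job; print(job.finish_job())"
```

```text
the job is handed in; nothing more can be done
None
```

The timber is seated in the nest and clamped, and the job was handed in at about 22 s on the robot's clock.

- **Timber:** I took the rightmost offcut by its middle and laid it in the nest. After release its top measured 20 mm above the plate, with no slope, between all the lugs and stops.
- **Handle:** I pushed the knob round with shut fingers, never gripping it. The arm rose about 8 mm to the crest, then dropped to 7 mm below its parked height. That puts the foot on the timber at about 32 mm.
- **Force:** Readings taken between steps stayed at or below about 11 N. Forces inside a step were not recorded.
- **Final checks:** The turn is about 1.6 rad. The robot touches nothing, with wrist force near zero and the fingers well clear. Both jars measure within 1 mm of where they started.
- **Disagreements:**
  - The overhead and wrist cameras differ by up to about 4 mm along the nest. The overhead view also saw the timber partly covered by the arm.
  - Turn estimates taken from partial views of the arm during the push read about 0.05 rad low.

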